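Close the moisture analyser's hood without a knock

ROBOT

A 7-joint arm with a two-finger parallel gripper is mounted at the origin on the work surface. World frame = base frame: x ahead of the robot, y to its left, z up, the work surface at z = 0. Lengths are in mm, angles in rad, forces in N, time in s.
With the tool pointing down it reaches from about 425 to 875 mm from the base axis. Payload 9.9 kg.
Tool frame: the origin (TCP) lies at the very end of the fingers, on their centre line; the grasp point (between the pads) lies 19 mm behind it; z points along the fingers, y is the line along which they close (so a half turn about z gives the same grasp; the last joint's range is limited). The gripper opens to 85 mm and grips with 20 to 120 N. Pads are 22 mm wide; open, the fingers measure 114 mm over their backs; the gripper's body (76 mm by 85 mm) begins 54 mm behind the grasp point. The pads swing forward as they close: fully open they stand 13 mm farther back than shut.
Start: joints at [-1.423, 0.576, 0.025, 1.437, -0.015, 1.129, -0.057], TCP at [155.06, 656.952, 231.289] pointing down, gripper open.
Joint ranges: [-2.76, 2.76], [-0.34, 2.15], [-1.52, 1.57], [0.19, 2.46], [-1.09, 4.23], [0.17, 1.99], [-2.82, 2.82]. Speed limits (rad/s): [2.22, 2.22, 3.01, 3.01, 3.14, 3.14, 3.14].

INTERFACE

Orientations are given as a unit quaternion [w, x, y, z].
In Python, from rig import ctrl gives the robot as it stands.
- The arm moves only by the shell command python3 -m handwheel 'ROWS'. ROWS is JSON, one flat list of numbers, 7 for each row, row after row: the closure, from -1 (fully open) to 1 (shut), so that 0 is half open, then the shift along the tool's x, y, z in m, then the turn, a rotation vector about the tool's x, y, z in degrees. In form: [jaw, x, y, z, rx, ry, rz, jaw, x, y, z, rx, ry, rz, ...]. A call has 1 to 20 rows; each row is the pose to reach, as a shift and turn from the pose commanded when the call began, along the tool's axes at that moment; what a row does not reach only later rows make up. A row lasts 1/10 s, in which the tool goes at most 50 mm and 8.59 degrees, less where a joint would pass 70% of its speed; a pose out of reach is approached as far as the arm can. A call with a gripper value outside its range is refused whole. The fingers move at their own pace and stop on an object; the grip force is fixed at half the most. Time passes only in rows, so rows that repeat a pose let the fingers close. It gives the time, the measured TCP pose, the force, the opening and the grip force at its end, in the units of the state.
- ctrl.sense(): the state, without advancing time (a new reading comes with each control period).
- ctrl.camera(name): name is "scene" or "top" or "wrist"; returns the picture (480x640x3 uint8, blue, green, red); there is no depth.
- ctrl.camera_info(name): a dict with "mtx" (3x3 intrinsics, pixels), "world_from_camera" (4x4, takes a point from camera to world coordinates). Camera axes: x right, y up, looking along -z (the intrinsics and any distortion apply to the point x, -y, -z); pixel columns grow to the right and rows downward; lengths in mm; the calibration is good to about 2 mm. The wrist camera is an equidistant fisheye: a pixel r from the principal point sees the ray r / f radians off the axis. A picture is of the moment at which its call begins: read the wrist's pose just before it. camera_info takes no time and is no camera call; for the wrist camera it gives the pose at the moment of the call.
- ctrl.finish_job(): hands the job in; it is judged then, once.
The state is a dict: "t": time; "qpos": joint angles; "dq": joint speeds; "tau": joint torques, N m; "ee_pos": TCP position; "ee_rot": TCP orientation; "force": force on the tool from outside, world axes, zero at the start; "ft_torque": the same for the moment, N m; "opening": finger opening in mm; "gripper_force": force on a finger pad.
Only numpy, scipy, OpenCV 4.12 (cv2) and the standard library are available. Lean on these libraries where they do the work, as an engineer would, in place of code of your own. Each camera call takes 0.05 s, during which the arm holds its last target. There are 200 camera calls.

TASK

The hood of the moisture analyser stands open, leaning back on its stop, with a sample dish already inside. Using the fingers only to push and support the hood, never pinching it, tip it forward from behind until it falls, catch it with a finger under its front lip and stop it while it is still well open, then lower it on that finger all the way down until it is fully shut, gently and without a knock. Leave the sample dish and the things standing around where they are.

Things in the scene. Friction and masses are not known exactly. Their poses are not given: they have to be found in the camera images.
- analyser: White moisture analyser, fixed, 330 mm deep (x), 196 wide (y). Origin: centre of its underside; x points from its front to its back (front roughly to the robot's right), z up. Front console (x -165 to -55 mm): top rises from 35 mm at the front to 53 mm at the back, keys up to 58 mm. Behind it the chamber's rim, 110 mm above the counter, x -55 to +95 mm. Rear deck 98 mm high to x 165 mm.
- hinge_axis (a point): Middle of the hood's hinge axis, which runs along the analyser's y: 105 mm behind the analyser's origin (its +x), 110 mm above the counter. The hinge has an oil damper: after being tipped just past its balance the hood takes some 3 to 6 s to fall, slowly at first, and if not caught lands at 0.45 to 0.65 rad/s, which is a knock.
- hood_hinge (a joint): Opening angle of the hood, rad: 0 = shut on the chamber's rim, 1.66 = open on its stop. It balances at about 1.17: above that it leans back to the stop, below that it falls shut. Caught means stopped on a finger for a moment between 1.0 and 0.25 rad. Over the last 0.25 rad closing slower than 0.25 rad/s is gentle; faster than 0.3 is a knock, save in the last 5 mm at the lip.
- hood: Grey hollow hood, 0.55 kg, 192 mm wide. Origin on the hinge axis; shut, its axes are the analyser's. Front wall at x -163 mm, 28 mm high; from there it slopes up to 62 mm at x -100. A flat lift lip sticks out from the front wall's foot: x -163 to -195, z 0 to 5 mm, 110 mm wide. Open, the lip stands up on top. 2 to 3 N under the lip carries the hood; over 25 N counts as pinching or forcing.
- lip_edge (a point): Middle of the front edge of the lift lip, on its lower face: 195 mm from the hinge axis. Its axes are the hood's. Shut, the lip is level, overhangs the console and its underside is 110 mm above the counter; open, its upper face is turned to the analyser's back.
- sample_dish: Shallow aluminium sample dish with dried root slices, 92 mm across, 8 mm high, loose on its support in the chamber, 78 mm above the counter. Leave it.
- tub: Yellow plastic tub with a blue spoon, 70 mm across, 62 mm high (spoon to 113 mm), loose, origin under its centre. Leave it.
- film_roll: Upright roll of yellow film, 52 mm across, 160 mm high, loose, origin under its centre. Leave it.
- spare_dishes: Stack of spare aluminium dishes, 92 mm across, 25 mm high, loose, origin under its centre. Leave it.

How it is judged (in metres and radians):
On the way, in this order (a step that is already met when the one before it is completed fails the run):
1. the hood is past its balance and falling, with no finger on it (value of joint hood_hinge below 1.15 rad and velocity of joint hood_hinge below -0.03 rad/s and contact force between the fingers and hood below 0.05 N), for 0.1 s.
2. the hood is caught: stopped on a finger while it is between 1.0 and 0.25 rad open (value of joint hood_hinge between 0.25 and 1 rad and velocity of joint hood_hinge above -0.05 rad/s and contact force between the fingers and hood above 0.5 N), for 0.2 s.
At the end, for the whole second after the job is handed in: The hood is fully shut (within 0.015 rad, 3 mm at the lip) and at rest; the sample dish is within 8 mm and the tub, film roll and spare dishes within 15 mm of where they were (value of joint hood_hinge below 0.015 rad and velocity of joint hood_hinge above -0.05 rad/s and distance of sample_dish from where it was at the start of the episode below 0.008 m and distance of each of tub, film_roll, spare_dishes from where it was at the start of the episode below 0.015 m); the robot touches nothing.
It fails at once if the hood comes down with a knock: faster than 0.3 rad/s between 0.25 and 0.03 rad before shut (value of joint hood_hinge between 0.03 and 0.25 rad and velocity of joint hood_hinge below -0.3 rad/s).
It fails at once if the hood is pinched or forced: more than 25 N between fingers and hood (contact force between the fingers and hood above 25 N).
It fails at once if the sample dish is disturbed (distance of sample_dish from where it was at the start of the episode above 0.008 m).
It fails at once if a bystander is pushed, lifted or tipped (distance of any of tub, film_roll, spare_dishes from where it was at the start of the episode above 0.015 m or angle between any of tub, film_roll, spare_dishes's own z axis and vertical above 0.3 rad).
It also fails if it takes over 58 s, if anything falls off the work surface, if the arm or the gripper's body presses on something with over 40 N, if the wrist force passes 120 N, or if a joint passes its speed limit or range.

## Working session

There is one attempt and no reset: what is moved stays moved. The work goes in short steps, Python scripts to look and compute and a shell command to move; the robot and the scene stay as the last step left them, time stands still between calls to the robot, and variables do not carry over. Pictures are saved under pics/ and viewed, at most 13 in all, crops included, and the job is handed in when it is done.

```bash
mkdir -p pics
python3 - <<'E'
from rig import ctrl
import cv2,numpy as np
s=ctrl.sense();print({k:np.round(v,3).tolist() for k,v in s.items()})
for n in ("scene","top"):
    cv2.imwrite(f"pics/{n}0.png",ctrl.camera(n));i=ctrl.camera_info(n);print(n,{k:(np.round(v,3).tolist() if not isinstance(v,str) else v) for k,v in i.items()})
E
```

```text
{'t': 0.0, 'qpos': [-1.423, 0.576, 0.025, 1.438, -0.015, 1.129, -0.056], 'dq': [0.003, 0.001, 0.001, 0.001, 0.001, -0.001, -0.0], 'tau': [-0.001, -76.578, 2.25, -28.597, 0.015, 0.013, 0.0], 'ee_pos': [154.966, 656.504, 230.471], 'ee_rot': [-0.0, 0.116, 0.993, -0.001], 'force': [-0.987, -0.713, 0.059], 'ft_torque': [-0.037, -0.04, 0.006], 'gripper_force': 0.0, 'opening': 85.113}
scene {'mtx': [[446.217, 0.0, 321.234], [0.0, 446.217, 238.605], [0.0, 0.0, 1.0]], 'world_from_camera': [[-0.254, -0.775, 0.579, 1084.581], [0.967, -0.199, 0.158, 115.109], [-0.007, 0.6, 0.8, 804.042], [0.0, 0.0, 0.0, 1.0]]}
top {'mtx': [[451.331, 0.0, 318.357], [0.0, 451.331, 228.139], [0.0, 0.0, 1.0]], 'world_from_camera': [[0.023, 0.997, -0.078, 456.746], [-0.999, 0.026, 0.036, 5.553], [0.038, 0.077, 0.996, 1043.84], [0.0, 0.0, 0.0, 1.0]]}
```

View pics/scene0.png

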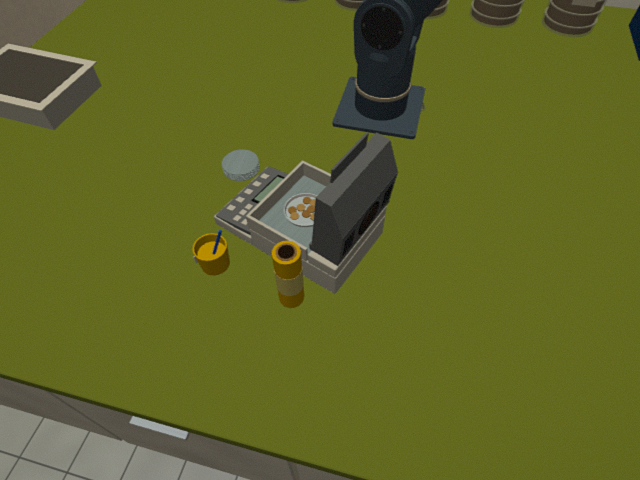

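View pics/top0.png

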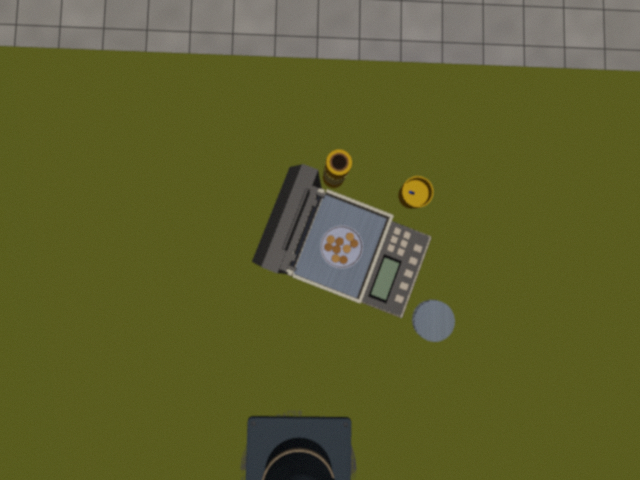

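Analyser in the middle: top view shows console front corners near (430,237) and (403,317), rim front corners near (392,215) and (361,302), film roll (339,160), tub (417,192), dishes (434,321). Zoom for precision.

Run:
```python
import cv2
a=cv2.imread("pics/top0.png")[140:350,240:470];b=cv2.imread("pics/scene0.png")
cv2.imwrite("pics/top0z.png",cv2.resize(a,None,fx=2.85,fy=2.85,interpolation=cv2.INTER_CUBIC))
```

```text
(no output)
```

View pics/top0z.png

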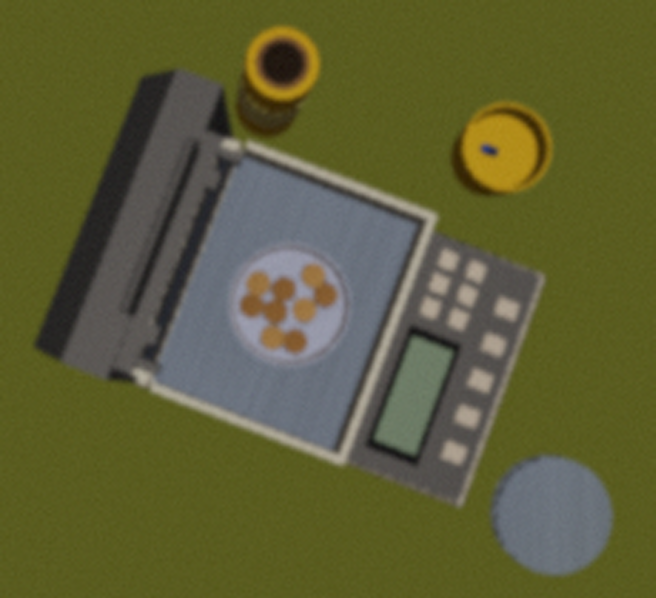

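Zoomed: rim corners (437,213), (343,464); console front corners (544,275), (462,505); roll (283,64), tub (507,148), dishes (553,516); the lip's edge seen as the dark line (195,142)-(130,312).

```bash
cat > h.py <<'E'
import numpy as np
from rig import ctrl
from scipy.spatial.transform import Rotation as R
def proj(n,P):
    i=ctrl.camera_info(n);T=np.linalg.inv(i["world_from_camera"]);c=np.atleast_2d(P)@T[:3,:3].T+T[:3,3]
    u=np.c_[c[:,0],-c[:,1],-c[:,2]]@np.array(i["mtx"]).T
    return u[:,:2]/u[:,2:]
def ray(n,uv,z):
    i=ctrl.camera_info(n);T=np.array(i["world_from_camera"]);d=np.linalg.inv(i["mtx"])@[*uv,1];d=T[:3,:3]@[d[0],-d[1],-d[2]]
    return T[:3,3]+d*(z-T[2,3])/d[2]
def a2w(p,P):
    P=np.atleast_2d(P);c,s=np.cos(p[2]),np.sin(p[2]);return np.c_[p[0]+c*P[:,0]-s*P[:,1],p[1]+s*P[:,0]+c*P[:,1],P[:,2]]
E
python3 - <<'E'
from h import *
from scipy.optimize import least_squares
Z=lambda u,v:(u/2.85+240,v/2.85+140)
M=np.array([[-55,-98,110],[-55,98,110],[-165,-98,35],[-165,98,35]]);px=np.array([Z(437,213),Z(343,464),Z(544,275),Z(462,505)])
f=lambda p:(proj("top",a2w(p,M))-px).ravel()
r=least_squares(f,[500,0,1.3],x_scale=[100,100,1]);print(r.x,r.fun.round(2))
p=r.x
def hood(th):# lip edge ends, lower face; hood frame x-> rotate about y
    o=[]
    for x,y,z in [(-195,-55,0),(-195,55,0),(-163,-96,0),(-163,96,28),(-163,-96,28),(-100,-96,62),(-100,96,62),(0,-96,62),(0,96,62)]:
        o.append((105+x*np.cos(th)+z*np.sin(th),y,110-x*np.sin(th)+z*np.cos(th)))
    return a2w(p,o)
print("hood1.66",hood(1.66).round(0).tolist());print(proj("scene",hood(1.66)).round(0).tolist())
t=proj("top",hood(1.66));print(((t-[240,140])*2.85).round(0).tolist())
print("scene rim",proj("scene",a2w(p,M)).round(0).tolist())
for n,u,z in [("roll",(283,64),160),("tub",(507,148),62),("dishes",(553,516),25),("dish",(290,306),86)]:
    w=ray("top",Z(*u),z);print(n,w.round(0),"analyser frame",(a2w((0,0,-p[2]),[w-[p[0],p[1],0]])).round(0))
E
```

```text
[488.4143227  -99.50724024   1.22599493] [-0.26 -0.06 -0.16  0.14  0.73 -0.7  -0.26  0.58]
hood1.66 [[582.0, -3.0, 304.0], [478.0, 34.0, 304.0], [619.0, -19.0, 272.0], [448.0, 72.0, 270.0], [629.0, 7.0, 270.0], [638.0, 33.0, 204.0], [457.0, 98.0, 204.0], [635.0, 25.0, 104.0], [454.0, 90.0, 104.0]]
[[332.0, 167.0], [368.0, 130.0], [316.0, 196.0], [390.0, 138.0], [330.0, 204.0], [344.0, 237.0], [399.0, 170.0], [338.0, 267.0], [389.0, 203.0]]
[[194.0, 135.0], [125.0, 312.0], [222.0, 84.0], [63.0, 363.0], [179.0, 68.0], [139.0, 74.0], [31.0, 346.0], [154.0, 107.0], [58.0, 351.0]]
scene rim [[246.0, 215.0], [303.0, 159.0], [213.0, 215.0], [268.0, 165.0]]
roll [658. -65. 160.] analyser frame [[  89. -148.  160.]]
tub [ 620. -249.   62.] analyser frame [[ -96. -174.   62.]]
dishes [ 333. -297.   25.] analyser frame [[-238.   79.   25.]]
dish [492. -80.  86.] analyser frame [[19.  3. 86.]]
```

```bash
cat >> h.py <<'E'
p=(488.4,-99.5,1.226)
def target(x,y,z,tilt):
    "TCP pose for an analyser-frame point; tool x along analyser y, tilt 0 = down, 60 = pointing +x, 30 deg below level"
    B=np.array([a2w((0,0,p[2]),v)[0] for v in ([0,1,0],[1,0,0],[0,0,-1])]).T
    return a2w(p,[x,y,z])[0],R.from_matrix(B)*R.from_euler('x',-tilt,degrees=True)
def cur():
    s=ctrl.sense();q=s["ee_rot"];return s,np.array(s["ee_pos"]),R.from_quat([q[1],q[2],q[3],q[0]])
def rows(*ts):
    s,P,Q=cur()
    l=a2w((0,0,-p[2]),P-[p[0],p[1],0])[0]
    print("t",round(s["t"],2),"a-frame",l.round(1),"F",np.round(s["force"],2),"tool z in a",a2w((0,0,-p[2]),Q.as_matrix()[:,2])[0].round(3),"q",np.round(s["qpos"],2))
    for t in ts:
        X,O=target(*t);print(t,(Q.inv().apply(X-P)/1000).round(4),(Q.inv()*O).as_rotvec(degrees=True).round(1))
E
python3 -c "
from h import *
rows((165,0,345,0),(-46,0,197,60))"
```

```text
t 0.1 a-frame [598.9 569.4 230.5] F [-0.37  0.49 -0.  ] tool z in a [-0.001 -0.    -1.   ] q [-1.42  0.58  0.02  1.44 -0.02  1.13 -0.06]
(165, 0, 345, 0) [-0.5168 -0.4955 -0.1137] [-0.1  0.   6.5]
(-46, 0, 197, 60) [-0.493  -0.7049  0.0346] [-60.   -3.4   5.9]
```

```bash
python3 -m handwheel '[1,-0.05,-0.05,-0.06,0,0,0, 1,-0.1,-0.1,-0.114,0,0,2, 1,-0.5168,-0.4955,-0.1137,0,0,6.5, 1,-0.5168,-0.4955,-0.1137,0,0,6.5, 1,-0.5168,-0.4955,-0.1137,0,0,6.5, 1,-0.5168,-0.4955,-0.1137,0,0,6.5, 1,-0.5168,-0.4955,-0.1137,0,0,6.5, 1,-0.5168,-0.4955,-0.1137,0,0,6.5, 1,-0.5168,-0.4955,-0.1137,0,0,6.5, 1,-0.5168,-0.4955,-0.1137,0,0,6.5, 1,-0.5168,-0.4955,-0.1137,0,0,6.5, 1,-0.5168,-0.4955,-0.1137,0,0,6.5, 1,-0.5168,-0.4955,-0.1137,0,0,6.5, 1,-0.5168,-0.4955,-0.1137,0,0,6.5, 1,-0.5168,-0.4955,-0.1137,0,0,6.5, 1,-0.5168,-0.4955,-0.1137,0,0,6.5, 1,-0.5168,-0.4955,-0.1137,0,0,6.5, 1,-0.5168,-0.4955,-0.1137,0,0,6.5]'
python3 -c "
from h import *
rows((165,0,345,0),(-120,0,340,0),(-150,0,300,60),(-46,0,197,60))"
```

```text
t: 1.9
ee_pos: [543.6, 57.3, 344.6]
ee_rot: [-0.001, 0.171, 0.985, 0.0]
force: [0.5, 0.6, -0.5]
opening: 0.1
gripper_force: 0.0
t 1.9 a-frame [166.2   1.  344.6] F [ 0.47  0.6  -0.48] tool z in a [ 0.     0.001 -1.   ] q [-0.42  0.31  0.33  1.6  -0.1   1.25  1.15]
(165, 0, 345, 0) [-0.001  -0.0012 -0.0004] [ 0.  -0.1  0.1]
(-120, 0, 340, 0) [-0.0007 -0.2862  0.0045] [ 0.  -0.1  0.1]
(-150, 0, 300, 60) [-0.0007 -0.3162  0.0445] [-60.   -0.1   0. ]
(-46, 0, 197, 60) [-0.001  -0.2123  0.1476] [-60.   -0.1   0. ]
```

```bash
python3 -m handwheel '[1,0,-0.05,0,0,0,0, 1,0,-0.1,0,0,0,0, 1,0,-0.15,0,0,0,0, 1,0,-0.2,0,0,0,0, 1,0,-0.25,0,-8,0,0, 1,0,-0.286,0.01,-16,0,0, 1,0,-0.316,0.02,-24,0,0, 1,0,-0.316,0.03,-32,0,0, 1,0,-0.316,0.044,-40,0,0, 1,0,-0.316,0.06,-48,0,0, 1,0,-0.31,0.08,-56,0,0, 1,0,-0.28,0.1,-60,0,0, 1,0,-0.25,0.12,-60,0,0, 1,0,-0.213,0.147,-60,0,0, 1,0,-0.213,0.147,-60,0,0, 1,0,-0.213,0.147,-60,0,0]'
python3 -c "
from h import *
rows((-46,0,197,60))
import cv2
cv2.imwrite('pics/s1.png',ctrl.camera('scene')[90:330,160:480])"
```

```text
t: 3.5
ee_pos: [472.3, -142.2, 198.1]
ee_rot: [0.084, 0.147, 0.853, 0.493]
force: [0.5, -0.5, 0.1]
opening: 0.0
gripper_force: 0.0
t 3.5 a-frame [-45.7   0.7 198.1] F [ 0.46 -0.5   0.15] tool z in a [ 0.867  0.004 -0.499] q [ 0.65  0.71  0.21  1.93 -1.    1.43  2.75]
(-46, 0, 197, 60) [-0.0007 -0.0011  0.0002] [ 0.1 -0.2  0. ]
```

View pics/s1.png

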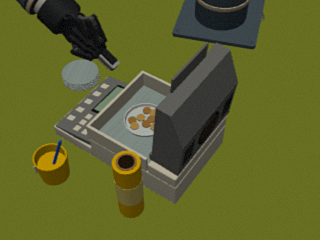

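Reach confirmed (finger in front of the open hood), but joints 5 and 7 are near limits; I rehearse the shut pose.

```bash
python3 -c "
from h import *
print(proj('scene',cur()[1]))
rows((-80,0,87,60))"
```

```text
[[275.24464986 156.30556091]]
t 3.55 a-frame [-4.700e+01  1.000e-01  1.984e+02] F [-0.26  0.52  0.24] tool z in a [ 0.866  0.001 -0.5  ] q [ 0.65  0.71  0.22  1.93 -1.    1.43  2.75]
(-80, 0, 87, 60) [-1.000e-04 -1.129e-01  2.710e-02] [-0.  -0.1  0. ]
```

```bash
python3 -m handwheel '[1,0,-0.03,0.007,0,0,0, 1,0,-0.06,0.014,0,0,0, 1,0,-0.09,0.021,0,0,0, 1,0,-0.11,0.026,0,0,0, 1,0,-0.11,0.026,0,0,0, 1,0,-0.11,0.026,0,0,0]'
python3 -c "
from h import *
rows((-80,0,87,60),(-150,0,160,60))"
```

```text
t: 4.15
ee_pos: [461.3, -175.7, 90.6]
ee_rot: [0.086, 0.149, 0.853, 0.493]
force: [0.2, 0.6, -0.1]
opening: -0.1
gripper_force: 0.0
t 4.15 a-frame [-80.9  -0.3  90.6] F [ 0.23  0.59 -0.1 ] tool z in a [ 0.866 -0.002 -0.5  ] q [ 0.86  0.88 -0.03  1.91 -0.92  1.22  2.8 ]
(-80, 0, 87, 60) [ 0.0003 -0.0027  0.0026] [ 0.   0.1 -0. ]
(-150, 0, 160, 60) [ 0.0001  0.0255 -0.0945] [ 0.   0.1 -0. ]
```

```bash
sed -i "s/R.from_euler('x',-tilt,degrees=True)/R.from_euler('x',-tilt,degrees=True)*R.from_euler('z',-90,degrees=True)/" h.py
python3 -m handwheel '[1,0,0.01,-0.04,0,0,0, 1,0,0.02,-0.08,0,0,-4, 1,0,0.05,-0.11,0,0,-12, 1,0,0.08,-0.12,0,0,-20, 1,0,0.11,-0.13,0,0,-28, 1,0,0.13,-0.14,0,0,-36, 1,0,0.13,-0.14,0,0,-44, 1,0,0.13,-0.14,0,0,-52, 1,0,0.13,-0.14,0,0,-60, 1,0,0.13,-0.14,0,0,-68, 1,0,0.13,-0.14,0,0,-76, 1,0,0.13,-0.14,0,0,-84, 1,0,0.13,-0.14,0,0,-90, 1,0,0.13,-0.14,0,0,-90]'
python3 -c "
from h import *
rows((-130,0,340,0),(165,0,345,0),(155,0,286,0))"
```

```text
t: 5.55
ee_pos: [483.7, -204.3, 249.1]
ee_rot: [0.36, -0.462, 0.752, 0.303]
force: [-0.4, 0.3, 0.5]
opening: -0.0
gripper_force: 0.0
t 5.55 a-frame [-100.2  -31.   249.1] F [-0.36  0.35  0.49] tool z in a [ 0.83   0.021 -0.558] q [ 1.53  1.12 -1.52  1.71  0.17  1.13  2.82]
(-130, 0, 340, 0) [-0.0539  0.0401 -0.0748] [ 4.9 55.9 -6.5]
(165, 0, 345, 0) [-0.2218  0.0578  0.1672] [ 4.9 55.9 -6.5]
(155, 0, 286, 0) [-0.1678  0.05    0.1918] [ 4.9 55.9 -6.5]
```

Wrong direction (q7 on its limit); turning the other way.

```bash
sed -i "s/'z',-90,/'z',90,/" h.py
python3 -m handwheel '[1,0,0,-0.01,0,0,8, 1,0,0,-0.02,0,0,16, 1,0,0,-0.02,0,0,24, 1,0,0,-0.02,0,0,32, 1,0,0,-0.02,0,0,40, 1,0,0,-0.02,0,0,48, 1,0,0,-0.02,0,0,56, 1,0,0,-0.02,0,0,64, 1,0,0,-0.02,0,0,72, 1,0,0,-0.02,0,0,80, 1,0,0,-0.02,0,0,88, 1,0,0,-0.02,0,0,88]'
python3 -c "
from h import *
rows((-130,0,340,0),(-150,0,290,60),(165,0,345,0),(155,0,286,0))"
```

```text
t: 6.75
ee_pos: [477.5, -222.0, 261.1]
ee_rot: [0.049, 0.193, 0.861, 0.468]
force: [0.4, 0.8, 0.4]
opening: -0.1
gripper_force: 0.0
t 6.75 a-frame [-119.   -31.1  261.1] F [0.39 0.79 0.39] tool z in a [ 0.83   0.017 -0.558] q [ 1.43  0.85 -1.05  1.68 -0.27  1.18  1.75]
(-130, 0, 340, 0) [ 0.0381  0.0557 -0.0527] [ 40.2 -46.1  77.1]
(-150, 0, 290, 60) [ 0.0324  0.0034 -0.0414] [-3.6  2.5 83.9]
(165, 0, 345, 0) [0.0517 0.2239 0.1894] [ 40.2 -46.1  77.1]
(155, 0, 286, 0) [0.0456 0.1697 0.214 ] [ 40.2 -46.1  77.1]
```

```bash
python3 -m handwheel '[1,0.01,0,-0.01,0,0,8, 1,0.02,0,-0.02,0,0,16, 1,0.03,0,-0.04,0,0,24, 1,0.032,0.003,-0.041,-1,1,32, 1,0.032,0.003,-0.041,-1,1,40, 1,0.032,0.003,-0.041,-2,1,48, 1,0.032,0.003,-0.041,-2,2,56, 1,0.032,0.003,-0.041,-3,2,64, 1,0.032,0.003,-0.041,-3,2,72, 1,0.032,0.003,-0.041,-3.6,2.5,80, 1,0.032,0.003,-0.041,-3.6,2.5,84, 1,0.032,0.003,-0.041,-3.6,2.5,84]'
python3 -c "
from h import *
rows((-130,0,340,0),(-150,0,290,60),(165,0,345,0),(155,0,286,0))"
```

```text
t: 7.95
ee_pos: [438.1, -240.7, 289.0]
ee_rot: [-0.288, 0.707, 0.499, 0.41]
force: [0.3, -0.0, 0.1]
opening: 0.2
gripper_force: 0.0
t 7.95 a-frame [-149.9   -0.4  289. ] F [ 0.33 -0.05  0.07] tool z in a [ 0.867  0.001 -0.498] q [ 1.32  0.7  -0.63  1.69 -0.57  1.37  0.64]
(-130, 0, 340, 0) [ 0.0542 -0.0002 -0.0082] [  0.1 -60.1   0.2]
(-150, 0, 290, 60) [ 0.0009 -0.0004 -0.0006] [-0.1 -0.1  0.2]
(165, 0, 345, 0) [0.2055 0.0006 0.2451] [  0.1 -60.1   0.2]
(155, 0, 286, 0) [0.1494 0.0004 0.2658] [  0.1 -60.1   0.2]
```

```bash
python3 -m handwheel '[1,0.02,0,0,0,-8,0, 1,0.04,0,-0.004,0,-16,0, 1,0.054,0,-0.008,0,-24,0, 1,0.054,0,-0.008,0,-32,0, 1,0.054,0,-0.008,0,-40,0, 1,0.054,0,-0.008,0,-48,0, 1,0.054,0,-0.008,0,-56,0, 1,0.08,0,0.034,0,-60,0, 1,0.103,0,0.076,0,-60,0, 1,0.128,0,0.118,0,-60,0, 1,0.154,0,0.160,0,-60,0, 1,0.18,0,0.203,0,-60,0, 1,0.2055,0,0.2451,0,-60,0, 1,0.2055,0,0.2451,0,-60,0, 1,0.2055,0,0.2451,0,-60,0]'
python3 -c "
from h import *
rows((165,0,286,0),(155,0,286,0))"
```

```text
t: 9.45
ee_pos: [544.3, 56.9, 344.9]
ee_rot: [-0.0, 0.816, 0.579, 0.001]
force: [-0.4, -1.2, 1.0]
opening: 0.2
gripper_force: 0.0
t 9.45 a-frame [1.661e+02 3.000e-01 3.449e+02] F [-0.39 -1.23  0.95] tool z in a [ 0.003 -0.001 -1.   ] q [ 0.25  0.34 -0.62  1.57  0.2   1.29 -0.74]
(165, 0, 286, 0) [-0.0012  0.0002  0.0589] [ 0.1 -0.2  0.5]
(155, 0, 286, 0) [-0.0112  0.0001  0.0588] [ 0.1 -0.2  0.5]
```

```bash
python3 -m handwheel '[1,0,0,0.02,0,0,0.5, 1,0,0,0.04,0,0,0.5, 1,-0.001,0,0.059,0,0,0.5, 1,-0.008,0,0.059,0,0,0.5, 1,-0.016,0,0.059,0,0,0.5, 1,-0.022,0,0.059,0,0,0.5, 1,-0.025,0,0.059,0,0,0.5, 1,-0.028,0,0.059,0,0,0.5, 1,-0.031,0,0.059,0,0,0.5, 1,-0.034,0,0.059,0,0,0.5, 1,-0.037,0,0.059,0,0,0.5, 1,-0.040,0,0.059,0,0,0.5, 1,-0.043,0,0.059,0,0,0.5]'
python3 -c "
from h import *
rows((70,0,282,0),(40,0,277,0))"
```

```text
t: 10.75
ee_pos: [530.0, 15.0, 285.7]
ee_rot: [-0.0, 0.82, 0.572, 0.001]
force: [0.6, 2.1, 0.7]
opening: -0.1
gripper_force: 0.8
t 10.75 a-frame [121.8  -0.4 285.7] F [0.62 2.13 0.69] tool z in a [ 0.003 -0.001 -1.   ] q [ 0.32  0.35 -0.6   1.72  0.22  1.13 -0.7 ]
(70, 0, 282, 0) [-0.0518 -0.      0.0036] [ 0.1 -0.2 -0.4]
(40, 0, 277, 0) [-0.0818  0.0002  0.0085] [ 0.1 -0.2 -0.4]
```

Contact: about 2 N, pushing as modelled. Continue to about 1.2 rad.

```bash
python3 -m handwheel '[1,-0.004,0,0,0,0,0, 1,-0.008,0,0.0005,0,0,0, 1,-0.012,0,0.001,0,0,0, 1,-0.016,0,0.001,0,0,0, 1,-0.02,0,0.0015,0,0,0, 1,-0.024,0,0.002,0,0,0, 1,-0.028,0,0.002,0,0,0, 1,-0.032,0,0.0025,0,0,0, 1,-0.036,0,0.003,0,0,0, 1,-0.04,0,0.003,0,0,0, 1,-0.044,0,0.0035,0,0,0, 1,-0.048,0,0.004,0,0,0, 1,-0.052,0,0.0045,0,0,0, 1,-0.055,0,0.005,0,0,0, 1,-0.058,0,0.0055,0,0,0, 1,-0.061,0,0.006,0,0,0, 1,-0.064,0,0.0065,0,0,0]'
python3 -c "
from h import *
rows((40,0,277,0))
import cv2
cv2.imwrite('pics/s2.png',ctrl.camera('scene')[90:330,160:480])"
```

```text
t: 12.45
ee_pos: [507.9, -45.2, 279.1]
ee_rot: [-0.0, 0.82, 0.572, 0.001]
force: [1.8, 1.2, -0.1]
opening: 0.1
gripper_force: 0.4
t 12.45 a-frame [ 57.7  -0.  279.1] F [ 1.84  1.24 -0.09] tool z in a [ 0.003 -0.001 -1.   ] q [ 0.44  0.32 -0.59  1.78  0.2   1.1  -0.58]
(40, 0, 277, 0) [-0.0177  0.0001  0.002 ] [ 0.1 -0.2 -0.5]
```

View pics/s2.png

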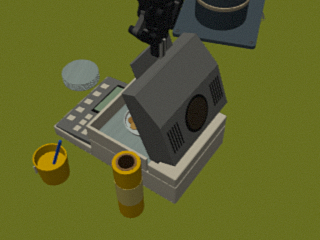

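```bash
python3 -m handwheel '[1,-0.003,0,0.0005,0,0,0, 1,-0.006,0,0.001,0,0,0, 1,-0.009,0,0.001,0,0,0, 1,-0.012,0,0.0015,0,0,0, 1,-0.015,0,0.002,0,0,0, 1,-0.018,0,0.002,0,0,0, 1,-0.021,0,0.002,0,0,0, 1,-0.012,0,0.002,0,0,0, 1,-0.002,0,-0.005,0,0,0, 1,0,0,-0.04,0,0,0]'
python3 -c "
from h import *
rows((-100,0,340,0),(-150,0,300,60),(-46,0,197,60))
import cv2
im=ctrl.camera('scene');cv2.imwrite('pics/s3.png',im[90:330,160:480])
for th in (1.2,1.1,1,.9,.8): print(th,(proj('scene',a2w(p,[(105-195*np.cos(th),y,110+195*np.sin(th)) for y in(-55,55)]))-[160,90]).round(0).tolist())"
```

```text
t: 13.5
ee_pos: [506.8, -43.2, 317.4]
ee_rot: [-0.002, 0.82, 0.573, -0.0]
force: [1.1, -0.2, 0.4]
opening: -0.1
gripper_force: 0.0
t 13.5 a-frame [ 59.2   1.7 317.4] F [ 1.12 -0.24  0.36] tool z in a [ 0.002  0.004 -1.   ] q [ 0.44  0.29 -0.6   1.71  0.17  1.19 -0.55]
(-100, 0, 340, 0) [-0.1591  0.0025 -0.023 ] [-0.3 -0.1 -0.3]
(-150, 0, 300, 60) [-0.2092  0.0029  0.0169] [-0.1 59.9 -0.4]
(-46, 0, 197, 60) [-0.1055  0.0028  0.1201] [-0.1 59.9 -0.4]
1.2 [[128.0, 62.0], [165.0, 28.0]]
1.1 [[120.0, 62.0], [157.0, 28.0]]
1 [[113.0, 62.0], [150.0, 29.0]]
0.9 [[107.0, 64.0], [143.0, 31.0]]
0.8 [[101.0, 66.0], [137.0, 33.0]]
```

View pics/s3.png

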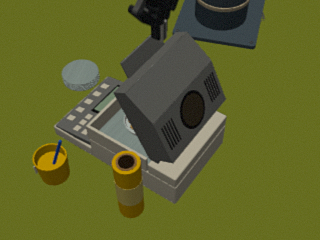

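```bash
python3 -m handwheel '[1,-0.039,0,-0.02,0,8,0, 1,-0.084,0,-0.025,0,16,0, 1,-0.124,0.001,-0.018,0,24,0, 1,-0.159,0.002,0.002,0,32,0, 1,-0.174,0.003,0.032,0,40,0, 1,-0.174,0.003,0.062,0,48,0, 1,-0.169,0.003,0.087,0,56,0, 1,-0.154,0.003,0.102,0,60,0, 1,-0.154,0.003,0.102,0,60,0]'
python3 -c "
from h import *
rows((-95,0,215,60),(-46,0,197,60))
import cv2
im=ctrl.camera('scene');cv2.imwrite('pics/s4.png',im[90:330,160:480])"
```

```text
t: 14.45
ee_pos: [456.6, -190.3, 213.0]
ee_rot: [-0.291, 0.709, 0.492, 0.412]
force: [0.4, 0.4, -0.1]
opening: 0.1
gripper_force: 0.0
t 14.45 a-frame [-96.2  -0.8 213. ] F [ 0.36  0.4  -0.13] tool z in a [ 0.871 -0.005 -0.491] q [ 1.29  0.79 -0.7   1.83 -0.57  1.13  0.68]
(-95, 0, 215, 60) [ 0.0023 -0.0008  0.0001] [ 0.3 -0.6 -0.6]
(-46, 0, 197, 60) [ 0.0107 -0.0012  0.0516] [ 0.3 -0.6 -0.6]
```

View pics/s4.png

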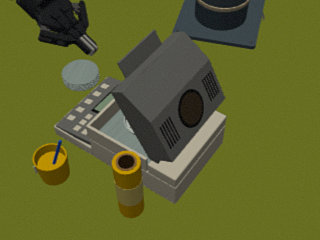

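Hood at about 1.07 rad, falling slowly; finger clear in front at (90,45). Move to the catch position and wait.

```bash
python3 -m handwheel '[1,0.008,-0.001,0.018,0,0,0, 1,0.016,-0.001,0.036,0,0,0, 1,0.025,-0.001,0.053,0,0,0, 1,0.025,-0.001,0.053,0,0,0, 1,0.025,-0.001,0.053,0,0,0, 1,0.025,-0.001,0.053,0,0,0, 1,0.025,-0.001,0.053,0,0,0, 1,0.025,-0.001,0.053,0,0,0]'
python3 - <<'E'
from h import *
rows((-38,0,208,60))
import cv2
cv2.imwrite('pics/s5.png',ctrl.camera('scene'))
a=cv2.imread('pics/s3.png').astype(int)
for n in (4,5):
    b=cv2.imread(f'pics/s{n}.png'); b=(b if n==4 else b[90:330,160:480]).astype(int)
    # leftmost lip pixel in rows 60..75: left edge of grey
    print(n,[int(np.argmax((b[r,80:,1]-b[r,80:,0]<20)&(b[r,80:,1]<110)))+80 for r in (62,66,70)],[int(np.argmax((a[r,80:,1]-a[r,80:,0]<20)&(a[r,80:,1]<110)))+80 for r in (62,66,70)])
E
```

```text
t: 15.3
ee_pos: [477.0, -135.9, 212.1]
ee_rot: [-0.286, 0.71, 0.495, 0.411]
force: [-0.5, 0.3, -1.1]
opening: -0.1
gripper_force: 0.0
t 15.3 a-frame [-38.1  -1.6 212.1] F [-0.46  0.28 -1.07] tool z in a [ 0.867 -0.008 -0.498] q [ 1.24  0.76 -0.73  1.92 -0.63  1.01  0.69]
(-38, 0, 208, 60) [-0.0035 -0.0016  0.0021] [ 0.5 -0.1 -0.2]
4 [118, 119, 122] [121, 122, 124]
5 [106, 112, 118] [121, 122, 124]
```

```bash
python3 -m handwheel '[1,0,0,0,0,0,0,1,0,0,0,0,0,0,1,0,0,0,0,0,0,1,0,0,0,0,0,0,1,0,0,0,0,0,0,1,0,0,0,0,0,0,1,0,0,0,0,0,0,1,0,0,0,0,0,0,1,0,0,0,0,0,0,1,0,0,0,0,0,0,1,0,0,0,0,0,0,1,0,0,0,0,0,0,1,0,0,0,0,0,0,1,0,0,0,0,0,0,1,0,0,0,0,0,0]'
python3 - <<'E'
from h import *
rows()
import cv2
cv2.imwrite('pics/s6.png',ctrl.camera('scene')[90:330,160:480])
E
```

```text
t: 16.85
ee_pos: [477.0, -135.3, 212.0]
ee_rot: [-0.286, 0.71, 0.495, 0.411]
force: [-0.3, -0.0, 0.6]
opening: -0.0
gripper_force: 0.0
t 16.85 a-frame [-37.5  -1.3 212. ] F [-0.34 -0.05  0.63] tool z in a [ 0.867 -0.007 -0.498] q [ 1.24  0.76 -0.73  1.92 -0.63  1.01  0.69]
```

View pics/s6.png

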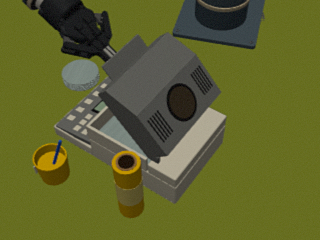

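Hood at about 0.85 rad (lip corner near (105,66)), the finger (105,52) lies under/in front of the lip, not yet touching. Wait on.

```bash
python3 -m handwheel '[1,0,0,0,0,0,0,1,0,0,0,0,0,0,1,0,0,0,0,0,0,1,0,0,0,0,0,0,1,0,0,0,0,0,0,1,0,0,0,0,0,0,1,0,0,0,0,0,0,1,0,0,0,0,0,0,1,0,0,0,0,0,0,1,0,0,0,0,0,0]'
python3 -c "
from h import *
rows()"
python3 -m handwheel '[1,0,0,0,0,0,0,1,0,0,0,0,0,0,1,0,0,0,0,0,0,1,0,0,0,0,0,0,1,0,0,0,0,0,0,1,0,0,0,0,0,0]'
python3 -c "
from h import *
rows()"
```

```text
t: 17.9
ee_pos: [477.0, -135.3, 211.9]
ee_rot: [-0.286, 0.71, 0.495, 0.411]
force: [0.5, -0.3, -0.1]
opening: 0.2
gripper_force: 0.6
t 17.9 a-frame [-37.6  -1.3 211.9] F [ 0.48 -0.25 -0.14] tool z in a [ 0.867 -0.007 -0.498] q [ 1.24  0.76 -0.73  1.92 -0.63  1.01  0.69]
t: 18.5
ee_pos: [477.0, -135.3, 212.0]
ee_rot: [-0.286, 0.71, 0.495, 0.411]
force: [-0.3, -1.1, -0.8]
opening: 0.2
gripper_force: 0.6
t 18.5 a-frame [-37.5  -1.4 212. ] F [-0.32 -1.11 -0.82] tool z in a [ 0.867 -0.007 -0.498] q [ 1.24  0.76 -0.73  1.92 -0.63  1.01  0.69]
```

```bash
python3 -c "
from h import *
import cv2
cv2.imwrite('pics/s7.png',ctrl.camera('scene')[90:330,160:480]);rows()"
python3 -m handwheel '[1,0,0,0,0,0,0,1,0,0,0,0,0,0,1,0,0,0,0,0,0,1,0,0,0,0,0,0]'
python3 -c "
from h import *
import cv2
b=ctrl.camera('scene')[90:330,160:480];a=cv2.imread('pics/s7.png');c=cv2.imread('pics/s6.png')
d=lambda x,y:int((cv2.absdiff(x,y).max(2)>30).sum())
print(d(a,b),d(a,c));rows((-38,0,208,60),(-49,0,181,60),(-61,0,153,60),(-70,0,125,60),(-78,0,93,60),(-82,0,84,60))"
```

```text
t 18.55 a-frame [-37.5  -1.3 212. ] F [-1.5  -1.24 -1.93] tool z in a [ 0.867 -0.007 -0.498] q [ 1.24  0.76 -0.73  1.92 -0.63  1.01  0.69]
t: 18.95
ee_pos: [477.0, -135.3, 212.0]
ee_rot: [-0.286, 0.71, 0.495, 0.411]
force: [0.2, -1.2, -1.1]
opening: 0.1
gripper_force: 0.6
0 2073
t 19.0 a-frame [-37.5  -1.3 212. ] F [-0.04 -0.82 -1.02] tool z in a [ 0.867 -0.007 -0.498] q [ 1.24  0.76 -0.73  1.92 -0.63  1.01  0.69]
(-38, 0, 208, 60) [-0.0037 -0.0013  0.0016] [ 0.4 -0.2 -0.2]
(-49, 0, 181, 60) [-0.0326 -0.0013  0.0055] [ 0.4 -0.2 -0.2]
(-61, 0, 153, 60) [-0.0629 -0.0012  0.009 ] [ 0.4 -0.2 -0.2]
(-70, 0, 125, 60) [-0.0917 -0.0012  0.0151] [ 0.4 -0.2 -0.2]
(-78, 0, 93, 60) [-0.1234 -0.0012  0.0241] [ 0.4 -0.2 -0.2]
(-82, 0, 84, 60) [-0.1332 -0.0011  0.0251] [ 0.4 -0.2 -0.2]
```

View pics/s7.png

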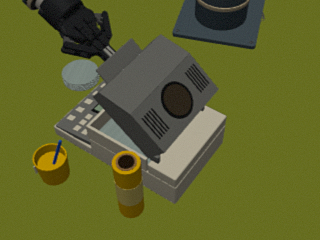

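Caught and at rest on the finger, still well open. Lowering at about 0.15 rad/s.

```bash
python3 -m handwheel '[1,-0.003,0,0,0,0,0, 1,-0.006,0,0,0,0,0, 1,-0.009,0,0,0,0,0, 1,-0.012,0,0,0,0,0, 1,-0.015,0,0,0,0,0, 1,-0.018,0,0,0,0,0, 1,-0.021,0,0,0,0,0, 1,-0.024,0,0,0,0,0, 1,-0.027,0,0,0,0,0, 1,-0.03,0,0,0,0,0, 1,-0.033,0,0,0,0,0, 1,-0.036,0,0.0005,0,0,0, 1,-0.039,0,0.001,0,0,0, 1,-0.042,0,0.001,0,0,0, 1,-0.045,0,0.0015,0,0,0, 1,-0.048,0,0.002,0,0,0, 1,-0.051,0,0.002,0,0,0, 1,-0.054,0,0.0025,0,0,0, 1,-0.057,0,0.003,0,0,0, 1,-0.06,0,0.0035,0,0,0]'
python3 -c "
from h import *
rows((-70,0,148,60),(-76,0,120,60),(-78,0,90,60),(-79,0,82,60))"
```

```text
t: 21.0
ee_pos: [467.7, -160.6, 157.9]
ee_rot: [-0.286, 0.71, 0.495, 0.411]
force: [-0.1, -0.1, -0.8]
opening: 0.1
gripper_force: 0.5
t 21.0 a-frame [-64.5  -1.2 157.9] F [-0.15 -0.06 -0.76] tool z in a [ 0.867 -0.008 -0.498] q [ 1.25  0.86 -0.7   1.91 -0.59  0.98  0.74]
(-70, 0, 148, 60) [-0.0113 -0.0012  0.0002] [ 0.4 -0.2 -0.2]
(-76, 0, 120, 60) [-0.0386 -0.0011  0.0089] [ 0.4 -0.2 -0.2]
(-78, 0, 90, 60) [-0.0656 -0.0012  0.0221] [ 0.4 -0.2 -0.2]
(-79, 0, 82, 60) [-0.0731 -0.0012  0.0252] [ 0.4 -0.2 -0.2]
```

```bash
python3 -m handwheel '[1,-0.0025,0,0,0,0,0, 1,-0.005,0,0,0,0,0, 1,-0.0075,0,0,0,0,0, 1,-0.01,0,0,0,0,0, 1,-0.0125,0,0.0005,0,0,0, 1,-0.015,0,0.001,0,0,0, 1,-0.0175,0,0.002,0,0,0, 1,-0.02,0,0.003,0,0,0, 1,-0.0225,0,0.0035,0,0,0, 1,-0.025,0,0.0045,0,0,0, 1,-0.0275,0,0.005,0,0,0, 1,-0.03,0,0.006,0,0,0, 1,-0.0325,0,0.007,0,0,0, 1,-0.035,0,0.008,0,0,0, 1,-0.0375,0,0.0085,0,0,0, 1,-0.04,0,0.0095,0,0,0, 1,-0.0425,0,0.0105,0,0,0, 1,-0.0425,0,0.0105,0,0,0, 1,-0.0425,0,0.0105,0,0,0]'
python3 -c "
from h import *
import cv2
im=ctrl.camera('scene');cv2.imwrite('pics/s8.png',im[90:330,160:480])
rows((-76,0,120,60),(-78,0,90,60),(-79,0,82,60))"
```

```text
t: 22.9
ee_pos: [463.6, -171.7, 116.1]
ee_rot: [-0.286, 0.71, 0.495, 0.411]
force: [1.3, -1.1, -2.8]
opening: -0.3
gripper_force: 1.0
t 22.95 a-frame [-76.3  -1.1 116.1] F [ 0.67  0.27 -1.99] tool z in a [ 0.867 -0.007 -0.498] q [ 1.25  0.93 -0.67  1.9  -0.56  0.95  0.78]
(-76, 0, 120, 60) [ 0.0035 -0.0011 -0.0017] [ 0.4 -0.2 -0.2]
(-78, 0, 90, 60) [-0.0235 -0.0012  0.0115] [ 0.4 -0.2 -0.2]
(-79, 0, 82, 60) [-0.0309 -0.0012  0.0147] [ 0.4 -0.2 -0.2]
```

View pics/s8.png

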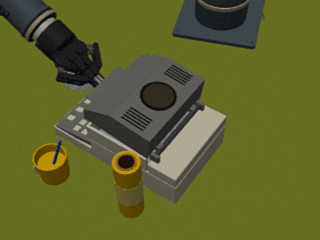

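Hood about 0.13 rad open, riding on the finger (2 N). Lower on at 15 mm/s.

```bash
python3 -m handwheel '[1,-0.0013,0,0.0007,0,0,0, 1,-0.0026,0,0.0015,0,0,0, 1,-0.0039,0,0.0022,0,0,0, 1,-0.0052,0,0.003,0,0,0, 1,-0.0065,0,0.0037,0,0,0, 1,-0.0078,0,0.0045,0,0,0, 1,-0.0091,0,0.0052,0,0,0, 1,-0.0104,0,0.006,0,0,0, 1,-0.0117,0,0.0067,0,0,0, 1,-0.013,0,0.0075,0,0,0, 1,-0.0143,0,0.0082,0,0,0, 1,-0.0156,0,0.009,0,0,0, 1,-0.0169,0,0.0097,0,0,0, 1,-0.0182,0,0.0105,0,0,0, 1,-0.0195,0,0.0112,0,0,0, 1,-0.0208,0,0.012,0,0,0, 1,-0.0221,0,0.0127,0,0,0, 1,-0.0234,0,0.0135,0,0,0, 1,-0.0247,0,0.0142,0,0,0, 1,-0.026,0,0.015,0,0,0]'
python3 -c "
from h import *
rows((-78,0,80,60),(-120,0,92,60))"
```

```text
t: 24.95
ee_pos: [463.7, -170.9, 86.4]
ee_rot: [-0.287, 0.709, 0.495, 0.412]
force: [0.6, 0.0, 0.5]
opening: 0.0
gripper_force: 0.0
t 24.95 a-frame [-75.6  -0.9  86.4] F [0.58 0.03 0.5 ] tool z in a [ 0.868 -0.006 -0.497] q [ 1.24  0.98 -0.66  1.9  -0.55  0.91  0.81]
(-78, 0, 80, 60) [-0.0068 -0.0009  0.0011] [ 0.4 -0.2 -0.1]
(-120, 0, 92, 60) [-0.0172 -0.0006 -0.0413] [ 0.4 -0.2 -0.1]
```

Unloaded: hood on its rim. Drop a little, withdraw along the finger's axis.

```bash
python3 -m handwheel '[1,-0.002,0,0,0,0,0, 1,-0.004,0,0,0,0,0, 1,-0.007,0,0,0,0,0, 1,-0.008,0,-0.01,0,0,0, 1,-0.008,0,-0.03,0,0,0, 1,-0.008,0,-0.05,0,0,0, 1,-0.008,0,-0.08,0,0,0, 1,-0.008,0,-0.11,0,0,0, 1,-0.008,0,-0.14,0,0,0, 1,-0.008,0,-0.14,0,0,0, 1,-0.008,0,-0.14,0,0,0, 1,-0.008,0,-0.14,0,0,0]'
python3 -c "
from h import *
import cv2
im=ctrl.camera('scene');cv2.imwrite('pics/s9.png',im[90:330,160:480])
rows()
for th in (0,.03): print((proj('scene',a2w(p,[(105-195*np.cos(th),y,110+195*np.sin(th)) for y in(-55,55)]))-[160,90]).round(1).tolist())"
```

```text
t: 26.15
ee_pos: [420.2, -288.5, 148.8]
ee_rot: [-0.287, 0.709, 0.495, 0.411]
force: [-0.4, 0.4, 0.2]
opening: -0.1
gripper_force: 0.0
t 26.2 a-frame [-200.7    0.3  148.8] F [-0.03 -0.2   0.11] tool z in a [ 0.868 -0.006 -0.497] q [ 1.35  0.92 -0.6   1.69 -0.45  1.24  0.75]
[[86.7, 104.8], [118.7, 74.5]]
[[86.3, 102.9], [118.6, 72.5]]
```

View pics/s9.png

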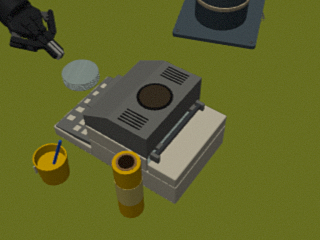

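The picture shows the hood shut with its lip corner at about (87,104). The tub, roll and dishes have not moved, and the arm is clear.

```bash
python3 -c "
from rig import ctrl
print(ctrl.finish_job())"
```

```text
the job is handed in; nothing more can be done
None
```

I tipped the hood from behind, caught it on a finger at about 0.67 rad, lowered it gently until it was shut, withdrew the arm clear of everything, and handed the job in at about 26 s; no verdict was returned.

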